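# Tip a nest block out of its rack and fit it to the jig

## Robot

A 6-joint arm with a two-finger parallel gripper is mounted at the origin on the work surface. World frame = base frame: x ahead of the robot, y to its left, z up, the work surface at z = 0. Lengths are in m, angles in rad, forces in N, time in s.
With the tool pointing down it reaches from about 0.275 to 0.85 m from the base axis. Payload 5.2 kg.
Tool frame: the origin (TCP) lies midway between the tips of the shut fingers; the grasp point (between the pads) lies 19 mm behind it; z points along the fingers, y is the direction in which the jaws open and shut (so a half turn about z gives the same grasp; the last joint's range is limited). The gripper opens to 85 mm and grips with 20 to 120 N. Pads are 22 mm wide; open, the fingers measure 114 mm over their backs; the gripper's body (76 mm by 85 mm) begins 54 mm behind the grasp point. The pads swing forward as they close: fully open they stand 13 mm farther back than shut.
Start: joints at [-1.412, 0.259, 1.535, -0, 1.348, -0.203], TCP at [0.195, -0.514, 0.231] pointing down, gripper open.
Joint ranges: [-3.14, 3.14], [-0.91, 2.08], [0.19, 2.58], [-1.22, 4.36], [0.22, 2.71], [-3.12, 3.12]. Speed limits (rad/s): [2.57, 2.57, 3.14, 3.14, 3.14, 3.14].

## Interface

Orientations are given as a unit quaternion [w, x, y, z].
In Python, from station import robot gives the robot as it stands. Calls block until the motion is done:
- robot.move_pose(position, orientation): joint-space move of the TCP to a pose.
- robot.move_l(position, orientation=None, vel=0.15): straight line of the TCP; orientation=None keeps the orientation; vel is the mean speed in m/s.
- robot.move_j(angles): joint-space move.
- robot.grip(opening): finger opening in m; the grip force is fixed at half the most; returns when the fingers have stopped.
- robot.hold(seconds).
- robot.inverse_kinematics(position, orientation): joint angles nearest the present ones, or None.
- robot.snapshot(name): name is "scene" or "side" or "wrist"; returns the picture (384x512x3 uint8, red, green, blue); there is no depth.
- robot.calibration(name): a dict with "K" (3x3 intrinsics, pixels), "k1" (the pictures are not rectified: a ray, as slopes to the right and down, at radius r is drawn at 1 + k1 r^2 times it, then the intrinsics apply), "R" (3x3) and "t" (3): a world point X has camera coordinates R X + t; the wrist camera has in their place "mount" (4x4, takes a point from camera to tool coordinates, whose origin is the TCP and whose axes are the flange's). Camera axes: x right, y down, z forward; pixel columns grow to the right and rows downward; lengths in m; the calibration is good to about 2 mm. A picture is of the moment at which its call begins: read the wrist's pose just before it. calibration takes no time and is no camera call.
A pose or a line that the arm cannot do raises robot.IKError and nothing moves.
- robot.job_done(): hands the job in, once; it reports no verdict.
Trained networks look in the newest picture that a camera, given by its name, has taken for a name from the list of things; names that differ only in an ending like _2 or _b are one class to them, and where a whole thing is asked for, a point or a joint stands for the part that bears it (a point fixed in the world has none). Each returns a list of dicts, best first, with "conf" (0 to 1); they miss things now and then, are a little off and sometimes report something else, mostly with a low value. They report only what shows in the picture. A call takes as long as a camera call. They do not tell look-alikes from the thing itself.
- robot.search_frame(thing, camera): "at" ([x, y, z] in m, in the coordinates of the camera as it stood for that picture, good to about 4 mm: the middle of the surface that is visible of it).
- robot.cut_out(thing, camera): "pixels" (384x512 bool, what is visible of it).
- robot.tip_of(thing, camera): "at" ([x, y, z] in m, in the coordinates of the camera as it stood for that picture, good to about 4 mm: a listed point, or the origin of a listed thing).
Readings, each from a call of its own:
- robot.get_clock(): time.
- robot.get_joints(): joint angles.
- robot.get_joint_velocities(): joint speeds.
- robot.get_effort(): joint torques, N m.
- robot.get_ee_pos(): TCP position.
- robot.get_tcp_rot(): TCP orientation.
- robot.get_ft_force(): force on the tool from outside, world axes, zero at the start.
- robot.get_moment(): the same for the moment, N m.
- robot.get_width(): finger opening in m.
Only numpy, scipy, OpenCV 4.12 (cv2) and the standard library are available. Lean on these libraries where they do the work, as an engineer would, in place of code of your own. Each camera call takes 0.05 s, during which the arm holds its last target. There are 200 camera calls.

## Task

Take the nest block with the upright fin out of the packed rack: tip it forward by its fin, with its foot still in the rack, until it leans well out of the row, then lift it out, leaving its neighbours standing. Lay it on its front face on the mat and let go, then take it again by its sides and seat it, front face down, over the jig's spindle with the flats matched, fully down on the flange, and let go.

Things in the scene. Friction and masses are not known exactly. Their poses are not given: they have to be found in the camera images.
- block_bore (a point): Centre of the wanted white plastic nest block, the only one in the row with an upright fin on top. Upright in the rack: 64 mm deep (own x, front at -x, dark grooves on the back), 44 thick (y), body 150 tall (z), 0.2 to 0.35 kg; this point is 75 mm above its foot. A D-shaped through bore runs along x through this point: 25 mm diameter, flat 6.5 mm from the axis on the +z (fin) side.
- block_fin (a point): Gripping point on the block's fin, 99 mm from the bore centre along the block's z and 24 mm above the body's top; axes as the block. The fin is 10 mm thick (y), 30 mm wide (x), 40 mm tall, centred on the top; the block is 190 mm long over all.
- block_face (a point): Where the bore opens on the block's front face, 32 mm from the bore centre along the block's -x; axes as the block. This face goes down on the mat and on the jig; the block lying so is 64 mm high.
- block_foot (a point): Middle of the block's lower front edge, on which it pivots when tipped forward: 32 mm along -x and 75 mm along -z from the bore centre; axes as the block.
- rack_floor (a point): Middle of the floor of the fixed aluminium rack, 12 mm above the bench; -x out of its open front, y along the row, z up. Five blocks stand on it at y = 0, +-45.5, +-91 mm (1.5 mm gaps), centred at x = 0. A front lip 12 mm high begins 2.5 mm before the blocks and is 6 mm thick. End plates 90 mm tall, with narrow posts at the back up to the keeper rod.
- keeper_rod (a point): Middle of the rack's steel keeper rod, 10 mm thick, fixed along the row (y) over the back edge of the blocks' tops, 27 mm behind the blocks' middles, 8 mm free above a 150 mm block; axes as the rack. A block cannot go straight up: its top must first tip forward clear of the rod, and its tail must then go out forward over the lip, not up into the rod.
- mat_top (a point): Middle of the top of the thin blue fabric mat, fixed, 240 (x) by 200 (y) by 3 mm, between rack and jig, clear for putting the block down.
- jig_seat (a point): Centre of the seat of the fixed jig: top of a round aluminium flange, 56 mm across, 35 mm above the bench, on a dark plate 130 x 130 x 20 mm. A D-shaped spindle stands 45 mm up from it along z: 22 mm diameter, flat 5 mm from the axis on the -x side, top 8 mm tapered. With the flats matched (1.5 mm clearance all round) the block's fin points along the jig's -x.
- mate_left_mid (a point): A neighbour in the row: white block 64 x 44 mm, 146 mm tall, with a 5 mm high round button on top and no fin. At the +y end of the row. Point on its upright axis, 75 mm above its underside. To stay in the rack.
- mate_a_mid (a point): A neighbour in the row: white block 64 x 44 mm, 150 mm tall, with a 5 mm high round button on top and no fin. Point on its upright axis, 75 mm above its underside. To stay in the rack.
- mate_b_mid (a point): A neighbour in the row: white block 64 x 44 mm, 150 mm tall, with a 5 mm high round button on top and no fin. Point on its upright axis, 75 mm above its underside. To stay in the rack.
- mate_right_mid (a point): A neighbour in the row: white block 64 x 44 mm, 142 mm tall, with a 5 mm high round button on top and no fin. At the -y end of the row. Point on its upright axis, 75 mm above its underside. To stay in the rack.
There are look-alikes about, which are no part of the job. Leave any purple look-alike of the part that bears mate_a_mid alone.

How it is judged:
On the way, in this order (a step that is already met when the one before it is completed fails the run):
1. the block leans forward by more than 17 degrees with its lower front edge still in the rack (angle between block_bore's own z axis and vertical above 0.3 rad and x of block_fin in the frame of rack_floor below -0.04 m and z of block_foot in the frame of rack_floor below 0.012 m and x of block_foot in the frame of rack_floor above -0.04 m), for 0.1 s.
2. the block lies on its front face on the mat, let go (angle between block_bore's own x axis and vertical below 0.08 rad and height (world z) of block_face below 0.008 m and horizontal distance between block_bore and mat_top below 0.12 m and contact force between block and the fingers below 0.2 N), for 0.2 s.
At the end, for the whole second after the job is handed in: The block lies at rest on the jig's flange, front face down: bore within 5 mm of the spindle's axis, face within 3 mm of the flange, level within 3.4 degrees, fin along the jig's -x within 14 degrees. Each neighbour stands in the rack within 20 mm of where it was, upright within 7 degrees (horizontal distance between block_face and jig_seat below 0.005 m and z of block_face in the frame of jig_seat between -0.003 and 0.003 m and angle between block_bore's own x axis and vertical below 0.06 rad and angle between the z axis of block_bore and the x axis of jig_seat, either way round below 0.25 rad and linear speed of block below 0.02 m/s and distance of each of mate_left_mid, mate_a_mid, mate_b_mid, mate_right_mid from where it was at the start of the episode below 0.02 m and angle between each of mate_left_mid, mate_a_mid, mate_b_mid, mate_right_mid's own z axis and vertical below 0.12 rad); the robot touches nothing.
It fails at once if a neighbour is tipped by more than 20 degrees or moved by more than 60 mm (angle between any of mate_left_mid, mate_a_mid, mate_b_mid, mate_right_mid's own z axis and vertical above 0.35 rad or distance of any of mate_left_mid, mate_a_mid, mate_b_mid, mate_right_mid from where it was at the start of the episode above 0.06 m).
It also fails if it takes over 70 s, if anything falls off the work surface, if the arm or the gripper's body presses on something with over 40 N, if the wrist force passes 120 N, or if a joint passes its speed limit or range.

## Working session

There is one attempt and no reset: what is moved stays moved. The work goes in short steps, each a Python script; the robot and the scene stay as the last script left them, time stands still between calls to the robot, and variables do not carry over. Pictures are saved under pics/ and viewed, about 8 in all and at most 12, crops included, and the job is handed in when it is done.

```bash
ls; mkdir -p pics; cat > h.py <<'E'
import numpy as np, cv2
from station import robot
from scipy.spatial.transform import Rotation as Ro
def q2R(q): return Ro.from_quat([q[1],q[2],q[3],q[0]]).as_matrix()
def R2q(R):
    x,y,z,w=Ro.from_matrix(R).as_quat(); return [w,x,y,z]
def cam(name):
    """R,t world->cam"""
    c=robot.calibration(name)
    if 'mount' in c:
        M=np.array(c['mount']); T=np.eye(4); T[:3,:3]=q2R(robot.get_tcp_rot()); T[:3,3]=robot.get_ee_pos()
        W=np.linalg.inv(T@M); return c,W[:3,:3],W[:3,3]
    return c,np.array(c['R']),np.array(c['t'])
def snap(name,f=None):
    C=cam(name); im=robot.snapshot(name)
    if f: cv2.imwrite('pics/'+f,im[:,:,::-1])
    return im,C
def tow(C,p): return C[1].T@(np.array(p)-C[2])
def proj(C,X):
    c,R,t=C; p=R@np.array(X)+t; a=p[:2]/p[2]; a=a*(1+c['k1']*(a@a)); K=np.array(c['K']); return K[:2,:2]@a+K[:2,2]
def ray(C,px):
    c,R,t=C; K=np.array(c['K']); d=np.linalg.solve(K[:2,:2],np.array(px)-K[:2,2]); a=d.copy()
    for _ in range(20): a=d/(1+c['k1']*(a@a))
    return -R.T@t, R.T@np.array([a[0],a[1],1])
E
cat > a.py <<'E'
from h import *
np.set_printoptions(precision=4,suppress=True)
ims=[]
for n in ['scene','side','wrist']:
    im,C=snap(n); ims.append(im); print(n,'campos',-C[1].T@C[2],'fwd',C[1][2])
    for th in ['block_bore','block_fin','block_face','rack_floor','keeper_rod','mat_top','jig_seat','mate_left_mid','mate_a_mid','mate_b_mid','mate_right_mid']:
        if n=='wrist' and th[0]=='m' and th!='mat_top': continue
        r=robot.tip_of(th,n)
        print(th,[(round(d['conf'],2),tow(C,d['at']).round(4).tolist(),proj(C,tow(C,d['at'])).round().tolist()) for d in r[:3]])
for n,im in zip('abc',ims): cv2.imwrite(f'pics/{n}0.png',im[:,:,::-1])
print(robot.get_clock())
E
python3 a.py
```

```text
pics
scene campos [1.2553 0.2344 0.6107] fwd [-0.7831 -0.328  -0.5284]
block_bore [(0.7, [0.6312, -0.2106, 0.0863], [187.0, 211.0])]
block_fin [(0.82, [0.6267, -0.2148, 0.1822], [182.0, 178.0])]
block_face [(0.89, [0.5956, -0.2095, 0.0826], [195.0, 205.0])]
rack_floor [(0.79, [0.615, -0.2538, 0.0123], [180.0, 227.0])]
keeper_rod [(0.69, [0.6387, -0.2631, 0.1752], [163.0, 179.0])]
mat_top [(0.74, [0.5449, 0.0741, -0.002], [303.0, 244.0]), (0.5, [0.6283, -0.2109, 0.1841], [183.0, 178.0])]
jig_seat [(0.66, [0.552, 0.341, 0.0319], [415.0, 262.0])]
mate_left_mid [(0.86, [0.6361, -0.1713, 0.0849], [200.0, 216.0])]
mate_a_mid [(0.93, [0.6865, -0.4681, 0.073], [95.0, 207.0]), (0.9, [0.6174, -0.2584, 0.0867], [174.0, 205.0])]
mate_b_mid [(0.84, [0.6077, -0.2997, 0.084], [163.0, 201.0])]
mate_right_mid [(0.68, [0.5999, -0.3468, 0.087], [150.0, 195.0])]
side campos [0.1199 0.7156 0.6595] fwd [ 0.4353 -0.7526 -0.4941]
block_bore [(0.59, [0.6259, -0.2127, 0.0895], [258.0, 178.0])]
block_fin [(0.88, [0.6268, -0.2058, 0.1864], [256.0, 149.0])]
block_face [(0.95, [0.595, -0.2035, 0.0868], [265.0, 18
[... 275 characters left out ...]
 0.034], [153.0, 331.0]), (0.64, [0.6433, -0.2599, 0.1763], [260.0, 145.0]), (0.55, [0.595, -0.2074, 0.0108], [266.0, 204.0])]
mate_left_mid [(0.69, [0.6342, -0.1718, 0.0838], [248.0, 185.0])]
mate_a_mid [(0.69, [0.689, -0.466, 0.0746], [276.0, 148.0]), (0.63, [0.6133, -0.2575, 0.0835], [268.0, 175.0])]
mate_b_mid [(0.95, [0.6063, -0.3022, 0.0907], [277.0, 167.0]), (0.69, [0.5443, 0.0759, 0.0044], [231.0, 266.0]), (0.68, [0.5951, -0.2091, 0.0133], [266.0, 203.0])]
mate_right_mid [(0.75, [0.5946, -0.3437, 0.0891], [286.0, 163.0])]
wrist campos [ 0.2691 -0.4871  0.3744] fwd [-0.2921 -0.111  -0.9499]
block_bore []
block_fin []
block_face []
rack_floor []
keeper_rod []
mat_top []
jig_seat []
1.6
```

```bash
python3 -c "
import cv2,numpy as np
a=cv2.imread('pics/a0.png');b=cv2.imread('pics/b0.png')
a=cv2.resize(a[130:300,60:480],None,fx=1.9,fy=1.9,interpolation=3);b=cv2.resize(b[100:370,90:400],(0,0),fx=1.0,fy=1.0)
o=np.zeros((600,800,3),np.uint8);o[:a.shape[0],:a.shape[1]]=a[:,:800];o[325:595,:310]=b
c=cv2.imread('pics/b0.png')[120:220,210:330];c=cv2.resize(c,None,fx=2.7,fy=2.7,interpolation=3);o[325:595,320:644]=c
cv2.imwrite('pics/v1.png',o)"
```

```text
(no output)
```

View pics/v1.png

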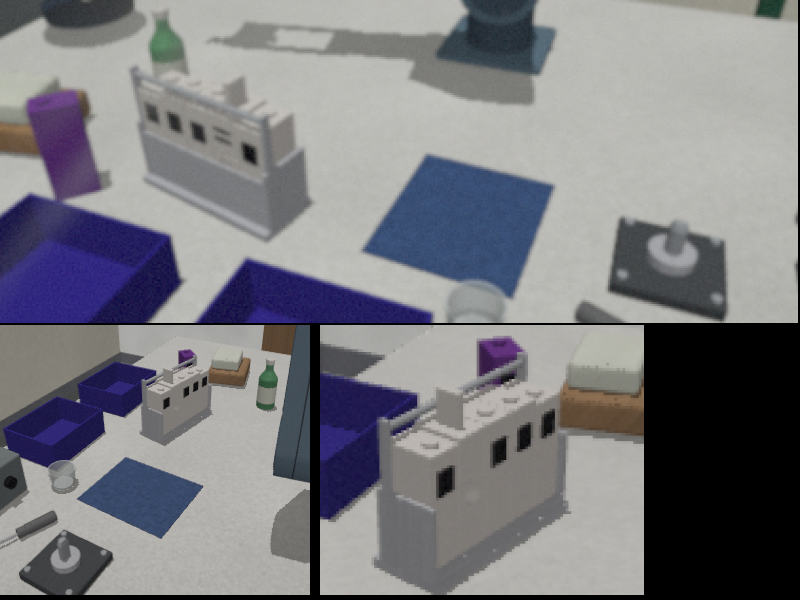

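```bash
cat > b.py <<'E'
from h import *
np.set_printoptions(precision=4,suppress=True)
c=robot.calibration('wrist'); print(np.array(c['mount']),np.array(c['K']),c['k1'])
print('toolR',q2R(robot.get_tcp_rot()))
def hit(C,px,z):
    o,d=ray(C,px); return o+d*(z-o[2])/d[2]
S=cam('scene');D=cam('side')
P=[hit(S,(60+u/1.9,130+v/1.9),.02) for u,v in [(622,217),(728,240),(722,318-12),(610,288-10)]]
print('plate',np.array(P)[:,:2]); 
for i in range(4):
    e=P[(i+1)%4]-P[i]; print(np.linalg.norm(e[:2]),np.degrees(np.arctan2(e[1],e[0])))
print('bottle',hit(D,(355,183),0)[:2], 'top', )
yaw=-0.235
for tilt in [0,-20,-30,-40,20,40,50,60,70]:
  for flip in [0,1]:
    X=np.array([np.cos(yaw),np.sin(yaw),0]);Y=np.array([-np.sin(yaw),np.cos(yaw),0])
    R0=np.column_stack([X,-Y,[0,0,-1]])
    if flip: R0=R0@np.diag([-1,-1,1])
    t=np.radians(tilt) # positive: gripper leans to -X (fingers point outward)
    R=Ro.from_rotvec(-Y*t).as_matrix()@R0
    q=robot.inverse_kinematics([.622,-.205,.18],R2q(R)); q2=robot.inverse_kinematics([.44,.06,.1],R2q(R))
    print(tilt,flip,R[:,2],None if q is None else np.array(q),None if q2 is None else np.array(q2))
E
python3 b.py
```

```text
[[ 0.0003 -0.9499 -0.3125  0.0793]
 [ 1.      0.0001  0.0004  0.0009]
 [-0.0004 -0.3125  0.9499 -0.1431]
 [ 0.      0.      0.      1.    ]] [[343.4433   0.     257.3214]
 [  0.     343.4433 189.0174]
 [  0.       0.       1.    ]] -0.08913200868271115
toolR [[ 0.9353  0.354  -0.    ]
 [ 0.354  -0.9353 -0.    ]
 [-0.      0.     -1.    ]]
plate [[0.4952 0.2782]
 [0.4936 0.4069]
 [0.6145 0.3965]
 [0.6149 0.2742]]
0.12873804562525004 90.72005993808395
0.12134551268267744 -4.892127933707195
0.12230061210128738 -89.83571551640524
0.1197004873947786 178.12304173017446
bottle [ 0.4017 -0.4819] top
0 0 [ 0.  0. -1.] [-0.4884  0.4801  1.3352 -0.      1.3263  1.3174] [-0.1166  0.2118  1.9584 -0.      0.9714  1.6892]
0 1 [ 0.  0. -1.] [-0.4884  0.4801  1.3352 -0.      1.3263 -1.8242] [-0.1166  0.2118  1.9584 -0.      0.9714 -1.4524]
-20 0 [-0.3326  0.0796 -0.9397] [-0.4487  0.7194  0.9716 -0.0744  1.7917  1.3533] [-0.1427  0.4207  1.7083  0.0322  1.3604  1.6508]
-20 1 [-0.3326  0.0796 -0.9397] [-0.4487  0.7194  0.9716 -0.0744  1.7917 -1.7883] [-0.1427  0.4207  1.7083  0.0322  1.3604 -1.4908]
-
[... 776 characters left out ...]
219 -1.3189]
40 0 [ 0.6251 -0.1497 -0.766 ] [-0.6242  0.1901  1.9965  0.7134  0.3819  0.5898] None
40 1 [ 0.6251 -0.1497 -0.766 ] [-0.6242  0.1901  1.9965  0.7134  0.3819 -2.5518] None
50 0 [ 0.745  -0.1784 -0.6428] [-0.6688  0.1945  2.1411  1.6252  0.3284 -0.3469] None
50 1 [ 0.745  -0.1784 -0.6428] [-0.6688  0.1945  2.1411  1.6252  0.3284  2.7947] None
60 0 [ 0.8422 -0.2016 -0.5   ] [-0.7133  0.2539  2.2691  2.2716  0.5487 -1.0335] None
60 1 [ 0.8422 -0.2016 -0.5   ] [-0.7133  0.2539  2.2691  2.2716  0.5487  2.1081] None
70 0 [ 0.9139 -0.2188 -0.342 ] [-0.7525  0.3804  2.3706  2.5021  0.8929 -1.3266] None
70 1 [ 0.9139 -0.2188 -0.342 ] [-0.7525  0.3804  2.3706  2.5021  0.8929  1.815 ] None
```

```bash
cat > c.py <<'E'
from h import *
np.set_printoptions(precision=4,suppress=True)
def toolR(yaw,tilt,flip=0):
    X=np.array([np.cos(yaw),np.sin(yaw),0]);Y=np.array([-np.sin(yaw),np.cos(yaw),0])
    R0=np.column_stack([X,-Y,[0,0,-1]])
    if flip: R0=R0@np.diag([-1,-1,1])
    return Ro.from_rotvec(-Y*np.radians(tilt)).as_matrix()@R0
if __name__=='__main__':
    q=R2q(toolR(-.235,0))
    p=robot.get_ee_pos(); robot.move_l([p[0],p[1],.36],vel=.3)
    robot.move_pose([.62,-.21,.30],q)
    im,C=snap('wrist','w1.png')
    for th in ['block_bore','block_fin','rack_floor','keeper_rod','mate_left_mid','mate_a_mid','mate_right_mid']:
        r=robot.tip_of(th,'wrist')
        print(th,[(round(d['conf'],2),tow(C,d['at']).round(4).tolist(),proj(C,tow(C,d['at'])).round().tolist()) for d in r[:3]])
    r=robot.cut_out('block_fin','wrist')
    if r: np.save('m1.npy',r[0]['pixels']); print(r[0]['conf'],r[0]['pixels'].sum())
    print(robot.get_clock(),robot.get_ee_pos(),robot.get_ft_force())
    # lay sweep: phi = tool yaw; block fin points -X(yaw) dir when laid, relative tool angle a
    c=np.array([.546,.0755])
    for phi in np.arange(-180,180,30):
        out=[]
        for tilt in [35,40,45,50,55]:
            y=np.radians(phi); X=np.array([np.cos(y),np.sin(y)])
            R=toolR(y,tilt); g=np.array([*(c-.103*X),.036]); tcp=g+.019*R[:,2]
            ok=[]
            for f in (0,1):
                s=robot.inverse_kinematics(tcp,R2q(toolR(y,tilt,f))); 
                ok.append('-' if s is None else '%.1f/%.1f/%.1f'%tuple(s[3:]))
            out.append(ok)
        print(phi,out)
E
python3 c.py
```

```text
block_bore []
block_fin [(0.77, [0.6237, -0.2142, 0.1876], [258.0, 178.0])]
rack_floor []
keeper_rod [(0.65, [0.645, -0.261, 0.1769], [310.0, 135.0])]
mate_left_mid []
mate_a_mid [(0.74, [0.6872, -0.4703, 0.0748], [483.0, 36.0]), (0.54, [0.5441, 0.0802, 0.0026], [75.0, 239.0])]
mate_right_mid []
0.88 3874
4.5333 [ 0.6199 -0.2102  0.3001] [ 1.0274  0.3547 -0.118 ]
-180 [['-0.0/1.9/-1.6', '-0.0/1.9/1.5'], ['-0.0/2.0/-1.6', '-0.0/2.0/1.5'], ['-0.0/2.1/-1.6', '-0.0/2.1/1.5'], ['-0.0/2.2/-1.6', '-0.0/2.2/1.5'], ['-0.0/2.3/-1.6', '-0.0/2.3/1.5']]
-150 [['-0.2/1.8/-1.9', '-0.2/1.8/1.2'], ['-0.3/1.9/-1.9', '-0.3/1.9/1.2'], ['-0.3/2.0/-2.0', '-0.3/2.0/1.2'], ['-0.3/2.1/-2.0', '-0.3/2.1/1.2'], ['-0.4/2.2/-2.0', '-0.4/2.2/1.1']]
-120 [['-0.4/1.6/-2.2', '-0.4/1.6/0.9'], ['-0.4/1.6/-2.2', '-0.4/1.6/0.9'], ['-0.5/1.7/-2.2', '-0.5/1.7/0.9'], ['-0.5/1.8/-2.2', '-0.5/1.8/0.9'], ['-0.6/1.9/-2.2', '-0.6/1.9/0.9']]
-90 [['-0.6/1.2/-2.4', '-0.6/1.2/0.7'], ['-0.6/1.3/-2.4', '-0.6/1.3/0.8'], ['-0.7/1.4/-2.3', '-0.7/1.4/0.8'], ['-0.7/1.4/-2.3', '-0.7/1.4/0.8'], ['-0.8/1.5/-2.3', '-0.8/1.5/0.9']]
-60 [['-0.9
[... 464 characters left out ...]
0.9/1.6'], ['-', '-']]
60 [['0.8/0.9/-0.8', '0.8/0.9/2.3'], ['0.9/0.9/-0.9', '0.9/0.9/2.2'], ['0.9/1.0/-1.0', '0.9/1.0/2.1'], ['1.0/1.1/-1.1', '1.0/1.1/2.0'], ['1.0/1.1/-1.2', '1.0/1.1/2.0']]
90 [['0.5/1.2/-0.9', '0.5/1.2/2.3'], ['0.6/1.3/-0.9', '0.6/1.3/2.2'], ['0.6/1.3/-1.0', '0.6/1.3/2.2'], ['0.7/1.4/-1.0', '0.7/1.4/2.1'], ['0.7/1.5/-1.0', '0.7/1.5/2.1']]
120 [['0.3/1.5/-1.0', '0.3/1.5/2.1'], ['0.4/1.6/-1.1', '0.4/1.6/2.1'], ['0.4/1.7/-1.1', '0.4/1.7/2.1'], ['0.4/1.8/-1.1', '0.4/1.8/2.1'], ['0.5/1.8/-1.1', '0.5/1.8/2.1']]
150 [['0.2/1.7/-1.3', '0.2/1.7/1.8'], ['0.2/1.8/-1.3', '0.2/1.8/1.8'], ['0.2/2.0/-1.3', '0.2/2.0/1.9'], ['0.2/2.1/-1.3', '0.2/2.1/1.9'], ['0.3/2.2/-1.3', '0.3/2.2/1.9']]
```

View pics/w1.png

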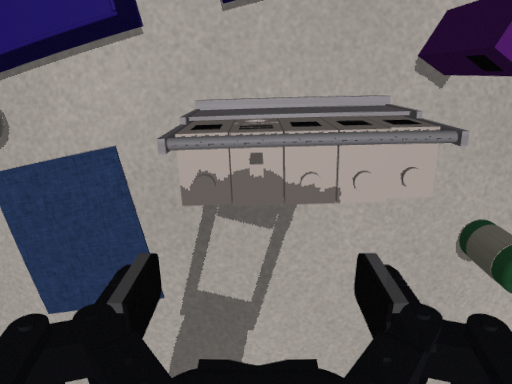

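```bash
python3 -c "
import cv2,numpy as np
a=cv2.imread('pics/w1.png')[90:220,155:300]
g=np.clip((a.astype(float)/255)**.7*255,0,255).astype(np.uint8)
cv2.imwrite('pics/v3.png',cv2.resize(g,None,fx=4.5,fy=4.5,interpolation=cv2.INTER_CUBIC))
m=np.load('m1.npy');v,u=np.nonzero(m);print(u.min(),u.max(),v.min(),v.max())
"
```

```text
229 283 118 207
```

View pics/v3.png

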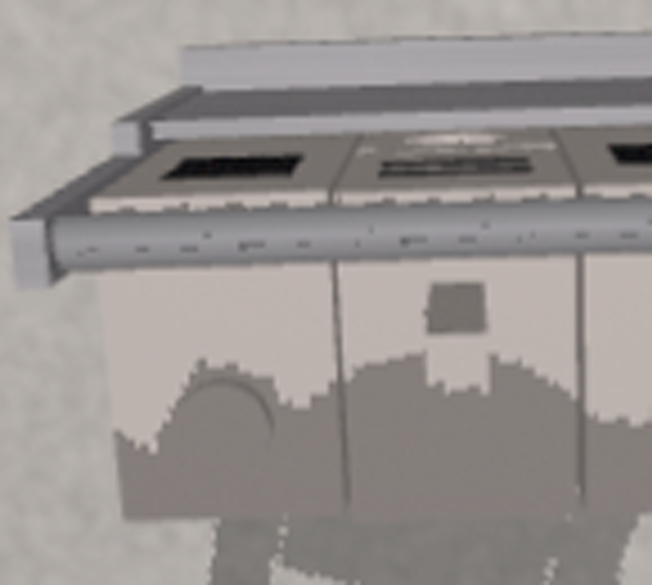

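```bash
cat > d.py <<'E'
from h import *
np.set_printoptions(precision=4,suppress=True)
C=cam('wrist')
def hit(px,z):
    o,d=ray(C,px); return o+d*(z-o[2])/d[2]
f=lambda u,v:(155+u/4.5-.4,90+v/4.5-.4)
L=[hit(f(333,262),.162),hit(f(347,505),.162)]; Rr=[hit(f(580,257),.162),hit(f(583,505),.162)]
for a,b in (L,Rr): e=a-b; print('gap',a,b,np.arctan2(e[1],e[0]))
F=[hit(f(122,518),.158),hit(f(350,517),.162),hit(f(584,517),.162)]
e=F[1]-F[2];print('front',F,np.arctan2(-e[0],e[1]))
r=[hit(f(60,258),.175),hit(f(640,238),.175)];e=r[0]-r[1];print('rod',np.arctan2(-e[0],e[1]),r)
w=[hit((178,147),.170),hit((450,140),.170)];e=w[0]-w[1];print('rod2',np.arctan2(-e[0],e[1]))
print('fin back top',hit(f(456.5,333),.202),'fin back bottom',hit(f(456,283),.162))
E
python3 d.py
```

```text
gap [ 0.648  -0.1938  0.162 ] [ 0.6012 -0.1842  0.162 ] -0.2037104024454677
gap [ 0.6383 -0.2384  0.162 ] [ 0.5905 -0.2287  0.162 ] -0.19987036350834783
front [array([ 0.6075, -0.1394,  0.158 ]), array([ 0.5986, -0.1841,  0.162 ]), array([ 0.588 , -0.2284,  0.162 ])] -0.235310545312239
rod -0.20205192030866584 [array([ 0.6624, -0.1487,  0.175 ]), array([ 0.6419, -0.2489,  0.175 ])]
rod2 -0.20494391895151096
fin back top [ 0.6392 -0.2153  0.202 ] fin back bottom [ 0.6388 -0.215   0.162 ]
```

```bash
cat > g.py <<'E'
from h import *
from c import toolR
yaw=-.204; A=40.
X=np.array([np.cos(yaw),np.sin(yaw),0]);Y=np.array([-np.sin(yaw),np.cos(yaw),0]);Z=np.array([0,0,1.])
B0=np.array([.6245,-.2124,.012])       # floor under block centre
R0=toolR(yaw,-A); g0=B0+.150*Z+.027*Z  # grasp point on the fin
T0=g0+.019*R0[:,2]
def pose(xf,zf,th,R0=R0,T0=T0):
    """tool pose when block foot at (xf,zf) m in rack frame, lean th"""
    D=Ro.from_rotvec(-Y*th).as_matrix(); f0=B0-.032*X
    return B0+xf*X+zf*Z+D@(T0-f0), R2q(D@R0)
E
cat > e.py <<'E'
from g import *
np.set_printoptions(precision=3,suppress=True)
q=R2q(R0)
robot.move_pose(T0-.08*R0[:,2],q); robot.grip(.032)
print(robot.get_width(), robot.get_ft_force(),robot.get_moment())
robot.move_l(T0,vel=.08); print(robot.get_ft_force(),robot.get_ee_pos()-T0)
snap('wrist','w2.png'); im,C=snap('side','s2.png')
print(robot.get_clock())
import cv2
a=cv2.imread('pics/w2.png');b=cv2.imread('pics/s2.png')[110:230,200:340]
o=np.zeros((600,800,3),np.uint8);o[:384,:512]=a;b=cv2.resize(b,(280,240));o[:240,515:795]=b;cv2.imwrite('pics/v4.png',o[:390])
E
python3 e.py
```

```text
Traceback (most recent call last):
  File "e.py", line 4, in <module>
    robot.move_pose(T0-.08*R0[:,2],q); robot.grip(.032)
    ~~~~~~~~~~~~~~~^^^^^^^^^^^^^^^^^^
station.IKError: the arm cannot take that pose within its joint ranges
```

```bash
python3 - <<'E'
from h import *
from c import toolR
B=np.array([.6245,-.2124,.189]);yaw=-.204
for A in (28,32,36,40):
    R=toolR(yaw,-A)
    for d in ([0,0,0],[0,0,.03],[0,0,.05],-.05*R[:,2],-.03*R[:,2]):
        s=robot.inverse_kinematics(B+.019*R[:,2]+np.array(d),R2q(R)); print(A,np.round(d,3),None if s is None else np.round(s,2))
E
```

```text
28 [0 0 0] [-0.44  0.82  0.85 -0.12  1.95  1.32]
28 [0.   0.   0.03] [-0.44  0.81  0.81 -0.12  2.01  1.31]
28 [0.   0.   0.05] [-0.44  0.8   0.77 -0.12  2.05  1.3 ]
28 [ 0.023 -0.005  0.044] [-0.43  0.86  0.67 -0.12  2.09  1.31]
28 [ 0.014 -0.003  0.026] [-0.44  0.84  0.75 -0.12  2.03  1.31]
32 [0 0 0] [-0.43  0.87  0.78 -0.14  2.04  1.31]
32 [0.   0.   0.03] [-0.43  0.86  0.73 -0.14  2.09  1.3 ]
32 [0.   0.   0.05] [-0.43  0.85  0.7  -0.14  2.13  1.3 ]
32 [ 0.026 -0.005  0.042] [-0.43  0.92  0.57 -0.14  2.19  1.3 ]
32 [ 0.016 -0.003  0.025] [-0.43  0.9   0.66 -0.14  2.12  1.3 ]
36 [0 0 0] [-0.43  0.92  0.7  -0.16  2.13  1.31]
36 [0.   0.   0.03] [-0.43  0.91  0.66 -0.16  2.18  1.29]
36 [0.   0.   0.05] [-0.43  0.9   0.62 -0.17  2.22  1.29]
36 [ 0.029 -0.006  0.04 ] [-0.42  0.99  0.47 -0.17  2.29  1.28]
36 [ 0.017 -0.004  0.024] [-0.42  0.96  0.57 -0.16  2.22  1.29]
40 [0 0 0] [-0.42  0.98  0.63 -0.18  2.22  1.29]
40 [0.   0.   0.03] [-0.42  0.97  0.58 -0.19  2.27  1.28]
40 [0.   0.   0.05] [-0.42  0.96  0.55 -0.19  2.31  1.27]
40 [ 0.031 -0.007  0.038] [-0.42  1.07  0.35 -0.2   2.4   1.26]
40 [ 0.019 -0.004  0.023] [-0.42  1.03  0.47 -0.19  2.32  1.28]
```

```bash
sed -i 's/A=40\./A=36./' g.py; sed -i 's/T0-.08\*R0\[:,2\]/T0+.05*Z/' e.py; python3 e.py
```

```text
0.032046685932634704 [-0.964  0.029  0.411] [-0.016 -0.308 -0.042]
[1.07  0.081 0.756] [ 0. -0.  0.]
6.625
```

View pics/v4.png

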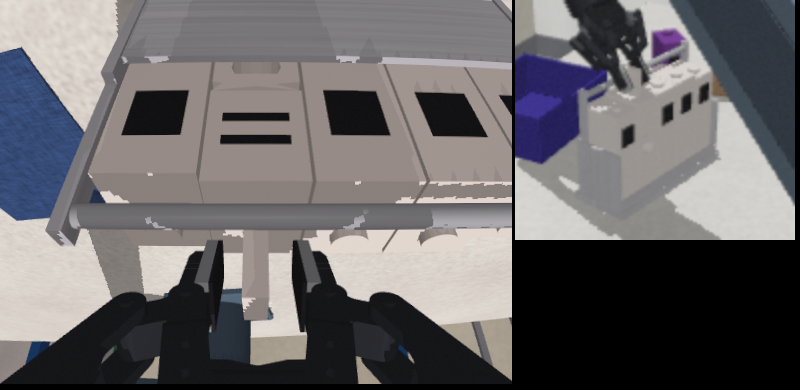

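The wrist picture (left) shows the grooved block's fin at columns 242–270, midway between the pads at 222 and 293; the rod is clear of the fingers. Gripping and tipping.

```bash
cat > f.py <<'E'
from g import *
np.set_printoptions(precision=2,suppress=True)
robot.grip(0.0)
w=robot.get_width(); f=robot.get_ft_force(); m=robot.get_moment(); print('grip',w,f,'lateral',f@Y,m)
if not .006<w<.016: raise SystemExit('no grip')
for xf,zf,th in [(-32,.5,.05),(-31.5,1.5,.12),(-31,3.5,.24),(-30.5,6,.37)]:
    p,q=pose(xf/1e3,zf/1e3,th); robot.move_l(p,q,vel=.06)
    f=robot.get_ft_force(); print(th,'X %.1f Y %.1f Z %.1f'%(f@X,f@Y,f[2]),robot.get_width())
    if np.linalg.norm(f)>45: raise SystemExit('force')
robot.hold(.15)
snap('wrist','w3.png'); im,C=snap('side','s3.png')
for th in ['block_bore','block_fin','block_face','mate_left_mid','mate_b_mid']:
    r=robot.tip_of(th,'side'); print(th,[tow(C,d['at']).round(3).tolist() for d in r[:2]])
print(robot.get_clock())
a=cv2.imread('pics/w3.png');b=cv2.imread('pics/s3.png')[110:230,200:340]
o=np.zeros((390,800,3),np.uint8);o[:384,:512]=a;o[:240,515:795]=cv2.resize(b,(280,240));cv2.imwrite('pics/v5.png',o)
E
python3 f.py
```

```text
grip 0.009182600832754835 [0.76 0.1  2.96] lateral 0.24783280130432092 [ 0.08 -0.14 -0.02]
0.05 X -0.6 Y -0.4 Z -2.7 0.009311096998639745
0.12 X -0.1 Y 0.5 Z -2.5 0.009442211821305507
0.24 X 0.8 Y 1.4 Z -2.2 0.009143688118640983
0.37 X 0.0 Y -0.4 Z -2.6 0.00929893999980195
block_bore [[0.597, -0.206, 0.099]]
block_fin [[0.566, -0.196, 0.194]]
block_face []
mate_left_mid [[0.636, -0.171, 0.084]]
mate_b_mid [[0.605, -0.305, 0.088]]
9.0167
```

View pics/v5.png

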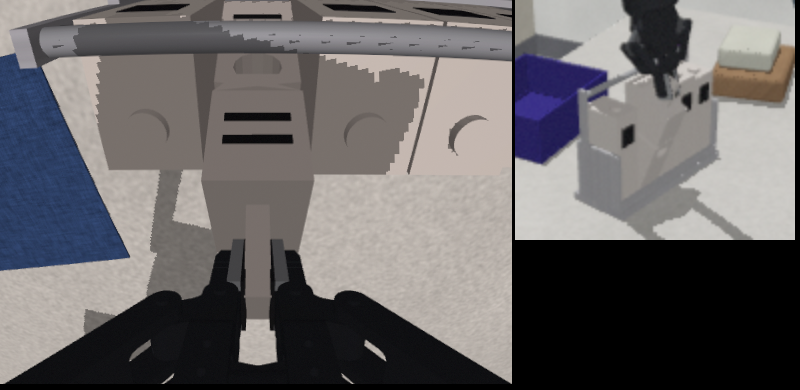

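The block leans clear between its neighbours, which are unmoved (button tops at (147,125), (370,130)); foot still behind the lip. Next: extraction and laying.

```bash
cat > i.py <<'E'
from g import *
np.set_printoptions(precision=3,suppress=True)
def st(n):
    f=robot.get_ft_force(); print(n,f,'w %.4f t %.2f'%(robot.get_width(),robot.get_clock()))
    if np.linalg.norm(f)>45: raise SystemExit('force')
phi=np.radians(60); RL=toolR(phi,90-A); XL=np.array([np.cos(phi),np.sin(phi),0])
c=np.array([.546,.0755,.035]); gL=c-.102*XL; TL=gL+.019*RL[:,2]
assert robot.inverse_kinematics(TL,R2q(RL)) is not None and robot.inverse_kinematics(TL+.09*Z,R2q(RL)) is not None
for xf,zf,th,v in [(-30,11,.48,.06),(-31,20,.58,.06),(-70,26,.6,.1),(-120,60,.6,.15),(-130,190,.6,.25)]:
    p,q=pose(xf/1e3,zf/1e3,th); robot.move_l(p,q,vel=v); st(th)
robot.move_pose(TL+.09*Z,R2q(RL)); st('above')
robot.move_l(TL+.012*Z,vel=.15); robot.hold(.1); st('near')
np.save('TL.npy',TL)
snap('wrist','w4.png'); im,C=snap('side','s4.png'); im,C2=snap('scene','c4.png')
for th in ['block_bore','block_fin','mate_left_mid','mate_a_mid','mate_b_mid','mate_right_mid']:
    r=robot.tip_of(th,'side'); print(th,[tow(C,d['at']).round(3).tolist() for d in r[:2]])
a=cv2.imread('pics/c4.png')[150:300,130:400];b=cv2.imread('pics/s4.png')[110:330,180:400];w=cv2.imread('pics/w4.png')
o=np.zeros((600,800,3),np.uint8);o[:300,:540]=cv2.resize(a,(540,300));o[300:600,:300]=cv2.resize(b,(300,300));o[300:600,300:700]=cv2.resize(w,(400,300));cv2.imwrite('pics/v6.png',o)
E
python3 i.py
```

```text
0.48 [ 0.004  0.369 -3.886] w 0.0091 t 9.44
0.58 [ 0.527 -1.206 -1.839] w 0.0092 t 9.86
0.6 [ 0.292 -1.075 -3.306] w 0.0093 t 10.43
0.6 [-0.088 -0.759 -3.402] w 0.0091 t 10.98
0.6 [-0.2   -0.097 -3.382] w 0.0089 t 11.66
above [ 0.783  0.252 -1.936] w 0.0093 t 13.49
near [-0.01  -0.065 -2.82 ] w 0.0093 t 14.26
block_bore [[0.548, 0.077, 0.047]]
block_fin [[0.498, -0.004, 0.049]]
mate_left_mid [[0.633, -0.17, 0.085], [0.548, 0.08, 0.015]]
mate_a_mid [[0.689, -0.467, 0.075], [0.616, -0.254, 0.087]]
mate_b_mid [[0.61, -0.302, 0.087]]
mate_right_mid [[0.597, -0.345, 0.082]]
```

View pics/v6.png

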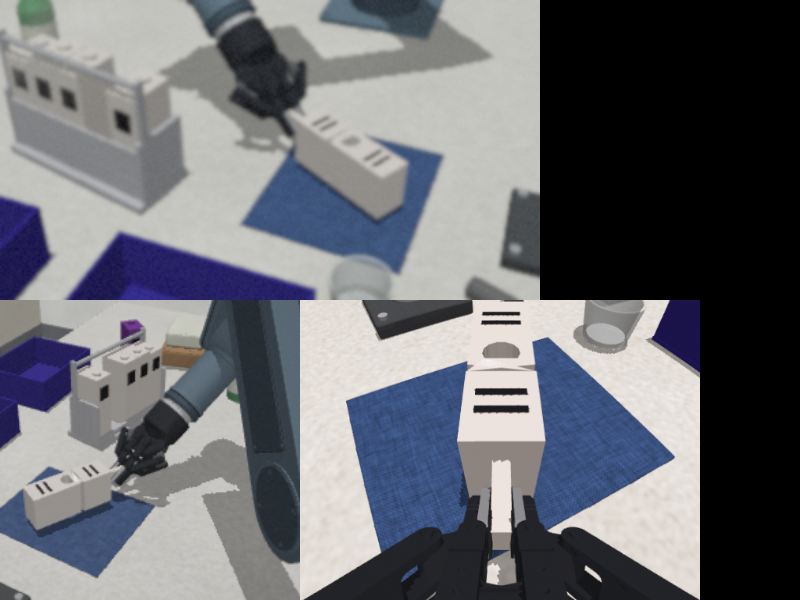

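```bash
cat > j.py <<'E'
from g import *
np.set_printoptions(precision=4,suppress=True)
TL=np.load('TL.npy'); dz=.012
while dz>-.006:
    dz-=.003; robot.move_l(TL+dz*Z,vel=.05); f=robot.get_ft_force(); print(round(dz,3),f)
    if f[2]>4: break
robot.grip(.04); robot.hold(.35); R=q2R(robot.get_tcp_rot())
print('rel',robot.get_ft_force(),robot.get_width())
robot.move_l(robot.get_ee_pos()-.06*R[:,2]+.02*Z,vel=.15)
# look down at block, then at jig
robot.move_pose([.535,.06,.24],R2q(toolR(np.radians(60),0)))
im,C=snap('wrist','w5.png')
for th in ['block_bore','block_fin']:
    r=robot.tip_of(th,'wrist'); print(th,[(d['conf'],tow(C,d['at'])) for d in r[:2]])
np.savez('c5.npz',R=C[1],t=C[2])
robot.move_pose([.54,.34,.20],R2q(toolR(0,0)))
im,C=snap('wrist','w6.png'); np.savez('c6.npz',R=C[1],t=C[2])
for th in ['jig_seat']:
    r=robot.tip_of(th,'wrist'); print(th,[(d['conf'],tow(C,d['at'])) for d in r[:2]])
print(robot.get_clock())
a=cv2.imread('pics/w5.png')[:300,60:460];b=cv2.imread('pics/w6.png')[:300,60:460]
cv2.imwrite('pics/v7.png',np.vstack([np.hstack([a,b])]))
E
python3 j.py
```

```text
0.009 [ 0.7987 -0.3458 -2.6847]
0.006 [-0.5613  0.2919 -2.355 ]
0.003 [-0.7515 -0.2491 -3.1562]
0.0 [-0.2358 -1.1606 -0.2028]
-0.003 [-8.3692 -7.7127 21.8673]
rel [-1.16   -0.0953 -0.0227] 0.03990811059592456
block_bore [(0.93, array([0.5505, 0.0761, 0.0398]))]
block_fin [(0.85, array([ 0.4965, -0.0132,  0.0363]))]
jig_seat [(0.72, array([0.5502, 0.3386, 0.0336]))]
20.3083
```

View pics/v7.png

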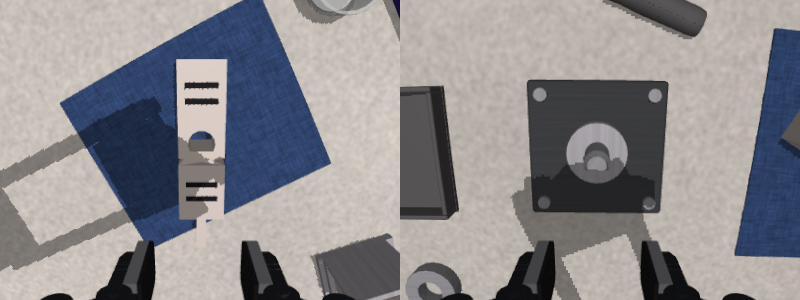

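```bash
python3 -c "
import cv2,numpy as np
a=cv2.imread('pics/w5.png')[50:250,220:310];b=cv2.imread('pics/w6.png')[70:220,180:335]
o=np.zeros((600,800,3),np.uint8)
a=cv2.resize(a,None,fx=3,fy=3,interpolation=2);o[:600,:270]=a
b=cv2.resize(b,None,fx=3.4,fy=3.4,interpolation=2);o[:b.shape[0],272:272+b.shape[1]]=b[:,:528]
cv2.imwrite('pics/v8.png',np.clip((o/255.)**.6*255,0,255).astype(np.uint8))"
```

```text
(no output)
```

View pics/v8.png

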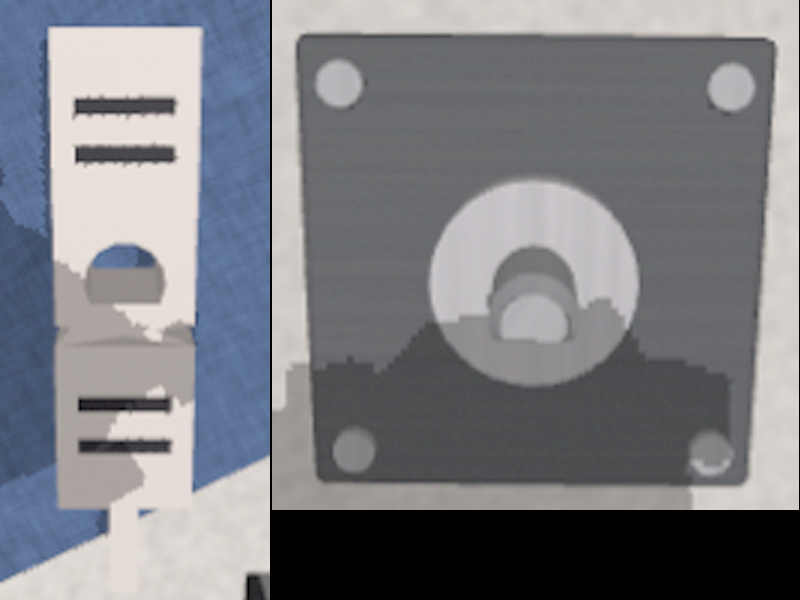

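```bash
cat > k.py <<'E'
from h import *
np.set_printoptions(precision=4,suppress=True)
c=robot.calibration('wrist')
def mk(f): d=np.load(f); return (c,d['R'],d['t'])
def hit(C,px,z):
    o,d=ray(C,px); return (o+d*(z-o[2])/d[2])[:2]
C5,C6=mk('c5.npz'),mk('c6.npz')
a=lambda u,v:(220+u/3-.4,50+v/3-.4); b=lambda u,v:(180+(u-272)/3.4-.4,70+v/3.4-.4)
z=.067
t=[hit(C5,a(49,27),z),hit(C5,a(203,27),z),hit(C5,a(192,508),z),hit(C5,a(58,508),z)]
foot=(t[0]+t[1])/2; fin=(t[2]+t[3])/2; e=foot-fin
print('block len',np.linalg.norm(e),'width',np.linalg.norm(t[0]-t[1]),np.linalg.norm(t[2]-t[3]),'centre',(foot+fin)/2,'dir(-fin)',np.degrees(np.arctan2(e[1],e[0])))
u=e/np.linalg.norm(e)
top=hit(C5,a(125,243),z);fl=hit(C5,a(125,303),z); print('bore',top-.0125*u,fl+.0065*u)
P=[hit(C6,b(*p),.02) for p in [(298,36),(776,40),(748,485),(318,482)]]
print('plate c',np.mean(P,0),[np.linalg.norm(P[i]-P[i-1]) for i in range(4)])
for i,j,off in [(1,0,90),(2,3,90),(3,0,0),(2,1,0)]:
    e=P[j]-P[i]; print(np.degrees(np.arctan2(e[1],e[0]))-off)
o=[hit(C6,b(*p),.035) for p in [(429,282),(639,282),(534,178),(534,386)]]
print('flange',(o[0]+o[1])/2,(o[2]+o[3])/2,np.linalg.norm(o[0]-o[1]),np.linalg.norm(o[2]-o[3]))
print('spindle base arc',hit(C6,b(534,245),.035),'top mid',(hit(C6,b(498,325),.08)+hit(C6,b(572,325),.08))/2,hit(C6,b(534,294),.08),hit(C6,b(534,341),.08))
E
python3 k.py
```

```text
block len 0.1503508577801412 width 0.04449330999939879 0.044366339064588284 centre [0.5464 0.0749] dir(-fin) 60.12534717775724
bore [0.5462 0.0749] [0.5464 0.0752]
plate c [0.5533 0.3381] [np.float64(0.12780613740627292), np.float64(0.1276010103185558), np.float64(0.12777463140169631), np.float64(0.1284515802938745)]
-0.45996209844933844
-0.4463313776511484
-0.7144317875492969
-0.3330887634378431
flange [0.5538 0.3384] [0.553  0.3384] 0.0564314434461565 0.057007211325676176
spindle base arc [0.5638 0.3384] top mid [0.5533 0.3381] [0.5606 0.3383] [0.5494 0.3384]
```

```bash
cat > l.py <<'E'
from g import *
np.set_printoptions(precision=4,suppress=True)
ps=np.radians(60.1); q=R2q(toolR(ps,0)); b=np.array([.5463,.0750,0])
robot.grip(.085); robot.move_pose(b+.13*Z,q); print(robot.get_ft_force())
robot.move_l(b+.024*Z,vel=.12); print('down',robot.get_ft_force())
robot.grip(0.0); print('grip',robot.get_width(),robot.get_ft_force(),robot.get_moment())
if not .035<robot.get_width()<.05: raise SystemExit('bad grip')
robot.move_l(b+.13*Z,vel=.15); print(robot.get_ft_force())
j=np.array([.5532,.3384,0]); qj=R2q(toolR(np.radians(-.5),0))
robot.move_pose(j+.118*Z,qj)   # face at .097
im,C=snap('wrist','w7.png'); np.savez('c7.npz',R=C[1],t=C[2]); s,_=snap('side','s7.png')
print(robot.get_width(),robot.get_clock(),robot.get_ee_pos(),robot.get_ft_force())
a=cv2.imread('pics/w7.png');k=cv2.imread('pics/s7.png')[230:380,80:230]
o=np.zeros((390,800,3),np.uint8);o[:384,:512]=a;o[:285,515:800]=cv2.resize(k,(285,285));cv2.imwrite('pics/v9.png',o)
E
python3 l.py
```

```text
[ 0.2515 -0.8077  0.0312]
down [-0.6488 -0.3124 -0.2048]
grip 0.04274105390868048 [-0.5986  0.1884  6.0593] [0.1191 0.1867 0.0105]
[ 0.0233 -0.0003 -3.1252]
0.04261730099875897 25.9667 [0.5534 0.3374 0.1178] [ 1.1257  0.0579 -2.3215]
```

View pics/v9.png

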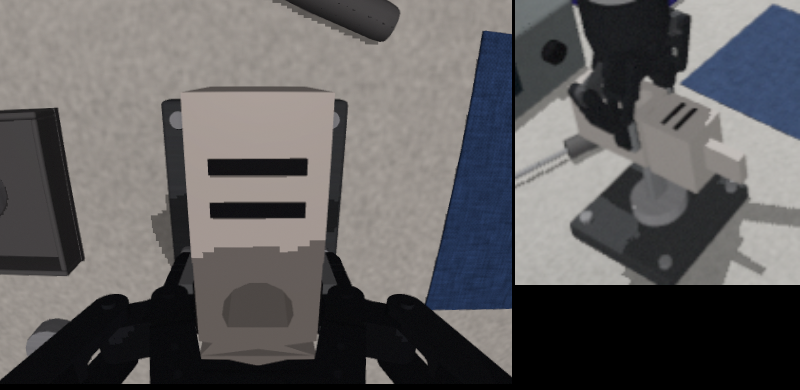

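```bash
cat > m.py <<'E'
from h import *
np.set_printoptions(precision=4,suppress=True)
c=robot.calibration('wrist'); d=np.load('c7.npz'); C=(c,d['R'],d['t'])
def hit(px,z):
    o,dd=ray(C,px); return (o+dd*(z-o[2])/dd[2])[:2]
z=.161
t=[hit((181,93),z),hit((335,93),z)]; print('foot mid',(t[0]+t[1])/2,'w',np.linalg.norm(t[0]-t[1]))
s=[hit((202,359),z),hit((316,359),z)]; print('near mid',(s[0]+s[1])/2,np.linalg.norm(s[0]-s[1]))
print('bore x from foot',((t[0]+t[1])/2)[0]-.075,'arc',hit((258,282),z)[0]-.0125,'flat',hit((258,327),z)[0]+.0065,'y',(hit((222,313),z)+hit((294,313),z))[1]/2)
print('ee',robot.get_ee_pos(),robot.get_joint_velocities())
im=cv2.imread('pics/w7.png')[270:365,190:330];cv2.imwrite('pics/v10.png',cv2.resize(np.clip((im/255.)**.6*255,0,255).astype(np.uint8),None,fx=5,fy=5,interpolation=2))
E
python3 m.py
```

```text
foot mid [0.6286 0.3358] w 0.04341088788401054
near mid [0.5328 0.3361] 0.042811156367544755
bore x from foot 0.5535663968601563 arc 0.5545772736663707 flat 0.5546587242996126 y 0.33631127759084606
ee [0.5534 0.3374 0.1178] [-0.0027 -0.0037  0.0003  0.0026 -0.0008  0.0013]
```

View pics/v10.png

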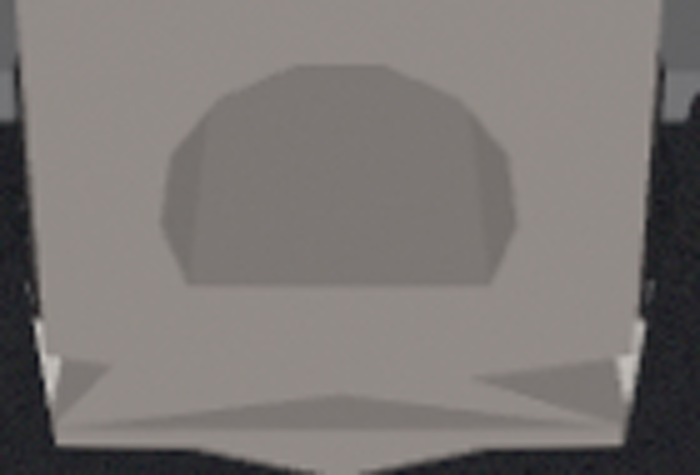

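```bash
cat > n.py <<'E'
from g import *
np.set_printoptions(precision=4,suppress=True)
qj=R2q(toolR(np.radians(-.5),0)); tgt=np.array([.5525,.3394])
print('ee reads',[robot.get_ee_pos().round(4) for _ in range(3)])
cmd=tgt.copy()
for i in range(2):
    robot.move_l([*cmd,.106],qj,vel=.05); robot.hold(.15)
    e=np.mean([robot.get_ee_pos() for _ in range(5)],0); print(cmd,e); cmd=cmd+tgt-e[:2]
f0=np.mean([robot.get_ft_force() for _ in range(5)],0); m0=np.array(robot.get_moment()); print('f0',f0)
z=.106
while z>.0565:
    z-=.003; robot.move_l([*cmd,z],qj,vel=.04)
    f=np.mean([robot.get_ft_force() for _ in range(3)],0)-f0; m=np.array(robot.get_moment())-m0
    print('%.3f'%z,f.round(1),m.round(2),robot.get_ee_pos())
    if f[2]>10 or np.hypot(*f[:2])>12: print('STOP');break
np.save('cmd.npy',np.array([*cmd,z])); print(robot.get_clock(),robot.get_width())
E
python3 n.py
```

```text
ee reads [array([0.5534, 0.3374, 0.1178]), array([0.5534, 0.3374, 0.1178]), array([0.5534, 0.3374, 0.1178])]
[0.5525 0.3394] [0.5527 0.3394 0.1062]
[0.5523 0.3394] [0.5524 0.3394 0.1061]
f0 [-0.3717  0.5147 -3.3304]
0.103 [-0.1 -0.4  0.5] [-0.    0.02 -0.  ] [0.5522 0.3392 0.1026]
0.100 [0.1 0.9 0.9] [-0.   -0.02 -0.07] [0.5523 0.3393 0.0997]
0.097 [-0.3 -0.2  0.2] [-0.07  0.05 -0.03] [0.5523 0.3393 0.0967]
0.094 [ 0.5 -1.8  1.1] [-0.07  0.03 -0.05] [0.5523 0.3393 0.0937]
0.091 [-0.2 -1.   0.5] [-0.06  0.01 -0.09] [0.5522 0.3393 0.0907]
0.088 [ 0.7 -0.5  1.2] [-0.08  0.01  0.01] [0.5523 0.3393 0.0877]
0.085 [-0.3 -0.7 -0. ] [-0.01 -0.03 -0.08] [0.5523 0.3393 0.0847]
0.082 [-0.1 -1.   0.5] [-0.02  0.01 -0.02] [0.5522 0.3393 0.0817]
0.079 [ 0.1 -0.   0.2] [-0.04  0.01 -0.01] [0.5523 0.3393 0.0787]
0.076 [-0.1 -0.6  0.3] [ 0.03 -0.03 -0.04] [0.5523 0.3393 0.0757]
0.073 [ 0.3 -1.2 -0.7] [-0.06  0.01 -0.  ] [0.5523 0.3393 0.0727]
0.070 [0.2 0.1 0. ] [-0.03 -0.04 -0.03] [0.5523 0.3393 0.0697]
0.067 [-0.  -0.4  1.2] [ 0.01 -0.07 -0.03] [0.5523 0.3393 0.0667]
0.064 [ 1.  -0.2 -0.4] [-0.04  0.   -0.05] [0.5523 0.3393 0.0637]
0.061 [ 0.4 -0.   0.7] [-0.03  0.03 -0.06] [0.5523 0.3393 0.0607]
0.058 [ 0.  -0.  -0.4] [-0.06  0.05 -0.03] [0.5523 0.3393 0.0577]
0.055 [-1.8 -2.2 11. ] [-0.33  0.5  -0.09] [0.5529 0.3395 0.0567]
STOP
31.1583 0.042618896544983326
```

```bash
cat > o.py <<'E'
from g import *
np.set_printoptions(precision=4,suppress=True)
robot.grip(.07); p=robot.get_ee_pos(); print(p,robot.get_ft_force())
robot.move_l([p[0],p[1],.20],vel=.12)
im,Cw=snap('wrist','w8.png')
r=robot.tip_of('block_bore','wrist');print('wrist bore',[(d['conf'],tow(Cw,d['at'])) for d in r[:2]])
robot.move_pose([.42,.25,.35],R2q(toolR(0,0))); robot.hold(.2)
for n in ('side','scene'):
    im,C=snap(n,n+'9.png')
    for th in ['block_bore','block_face','block_fin','jig_seat','mate_left_mid','mate_a_mid','mate_b_mid','mate_right_mid']:
        r=robot.tip_of(th,n); print(n,th,[tow(C,d['at']).round(3).tolist() for d in r[:2]])
print(robot.get_clock())
a=cv2.imread('pics/side9.png');k=cv2.imread('pics/scene9.png')
o=np.zeros((600,800,3),np.uint8);o[:300,:400]=cv2.resize(cv2.imread('pics/w8.png'),(400,300));o[:300,400:]=cv2.resize(k,(400,300))
o[300:,:400]=cv2.resize(a[250:370,80:240],(400,300));o[300:,400:]=cv2.resize(a[110:230,200:360],(400,300));cv2.imwrite('pics/v11.png',o)
E
python3 o.py
```

```text
[0.5526 0.3394 0.0549] [-0.1747  0.1334  0.6686]
wrist bore [(0.92, array([0.5571, 0.3417, 0.0724]))]
side block_bore [[0.556, 0.341, 0.067]]
side block_face [[0.555, 0.341, 0.035], [0.557, 0.336, 0.033]]
side block_fin [[0.455, 0.344, 0.068]]
side jig_seat [[0.615, -0.256, 0.086], [0.556, 0.335, 0.033]]
side mate_left_mid [[0.638, -0.169, 0.083]]
side mate_a_mid [[0.616, -0.255, 0.086], [0.69, -0.467, 0.074]]
side mate_b_mid [[0.614, -0.259, 0.013], [0.633, -0.17, 0.084]]
side mate_right_mid [[0.591, -0.344, 0.088]]
scene block_bore [[0.558, 0.338, 0.067]]
scene block_face [[0.558, 0.338, 0.031]]
scene block_fin [[0.455, 0.341, 0.062], [0.553, 0.337, 0.031]]
scene jig_seat [[0.552, 0.338, 0.031]]
scene mate_left_mid [[0.634, -0.17, 0.083]]
scene mate_a_mid [[0.619, -0.255, 0.089], [0.688, -0.469, 0.074]]
scene mate_b_mid [[0.606, -0.298, 0.085]]
scene mate_right_mid [[0.6, -0.344, 0.082]]
34.9833
```

View pics/v11.png

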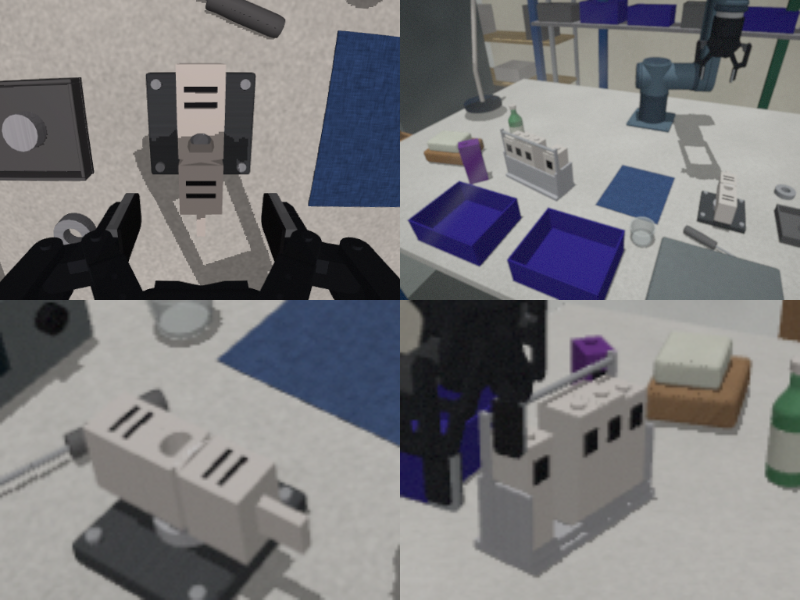

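The block sits flat on the flange with the fin towards the robot (wrist tile, bore at about (200,143)). The four neighbours are standing and the gripper is clear, so I'm handing in.

```bash
python3 -c "
from station import robot
print(robot.get_ft_force(),robot.job_done(),robot.get_clock())"
```

```text
the job is handed in; nothing more can be done
the job is handed in; nothing more can be done
```

The job is done and was handed in at about 35 s of the 70 s allowed. No verdict was reported, so the result below rests on my own checks.

**What I did:**
- Gripped the fin and tipped the block to 0.37 rad, with its foot commanded to 6 mm above the rack floor, behind the lip. Then I took it out forward over the lip.
- Laid it face down on the mat and let go. It lay within 1 mm of the planned spot.
- Took it again by its sides and lowered it over the spindle with the flats matched. It met almost no force until it reached the flange, at about 11 N. Then I let go and moved the arm clear.

**Last checks:**
- **Block:** the face reads z of about 0.031–0.035 m against the 0.035 m flange. The fin points along the jig's -x, and the block looks level in the pictures.
- **Neighbours:** the network readings put all four within about 5 mm of where they started, and they stand upright in the picture. One side-camera reading for `mate_b_mid` was plainly on something else; the scene camera put it in place.
- **Disagreements:** the networks put the bore 3–5 mm from my own measured jig centre in x, which is about their stated 4 mm error. My own readings of the bore's place in the grip also differed by about 1 mm in x. The block going down the spindle without force supports my own measurement.

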